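# Slide a thin cover plate over a tray edge, pick it up and lay it on its instrument case

## Task

Fit the thin metal cover plate from the raised grey tray onto the open instrument case. The plate lies too flat and close between the tray's fences to be grasped there: press on it lightly from above with the fingers and slide it out over the tray's open edge until about a third of it overhangs, then take the overhanging end by its two long sides, lift it and lay it gently on the case, flat, between the two end lips and covering the opening evenly, and let go. Keep the sliding press always below 12 N, do not let the plate fall, and leave the other things where they are.

Things in the scene. Friction and masses are not known exactly. Their poses are not given: they have to be found in the camera images.
- cover_plate: bare metal plate, 130 (its x) x 56 (its y) x 3 mm thick, about 140 g, loose, lying flat on the tray's floor. Origin at the centre of its underside, z up. It starts with its long side along the tray's x, within about 3 mm of the tray's middle line, its front (-x) end about 11 to 17 mm inside the tray's open edge. Plate and floor are stiff: touch down at about 3 mm/s.
- plate_front (a point): middle of the plate's front (-x) short end, at its underside: the end that goes out over the tray's open edge first (plate frame -65, 0, 0 mm)
- tray: rigid grey tray on two dark bars with screw feet, fixed, 160 (x) x 90 (y) mm. Its stiff floor, 6 mm thick, is 45 mm above this origin; the feet are set differently each time, so the floor is 45 to 50 mm above the table. Fences, 6 mm thick and 11 mm high, at the back (+x) and along the sides up to 53 mm short of the front, 78 mm apart. The front (-x), roughly towards the robot, is open.
- tray_edge (a point): middle of the tray's open front edge at the height of its floor (tray frame -80, 0, 45 mm); axes as the tray's; only free space in front of it and below it down to the table
- case: open-topped painted grey instrument case, fixed to the table, 150 (x) x 44 (y) mm, its long rims 48 mm above the table. An upright lip at each x end rises 8 mm above the rims; the lips are 139 mm apart inside, so the 130 mm plate drops between them and rests on the rims, standing out 6 mm over each long side. Origin on the table under its centre.
- case_top (a point): centre of the case's opening at the height of its rims, where the middle of the plate's underside belongs (case frame 0, 0, 48 mm); x along the case's length
- marker: marker pen, 14 x 122 x 14 mm, lying on the table behind and between tray and case; bystander
- usb_stick: blue usb stick, 18 x 53 x 8 mm, lying between tray and case; bystander
- tape_roll: roll of masking tape, 109 mm wide, 24 mm high, lying to the left; bystander
- spool: solder spool, 52 mm wide, 35 mm high, standing to the right; bystander
- meter: dark multimeter, 46 x 62 x 125 mm, standing at the right rear; bystander
- cutters: red-handled cutters, 56 x 108 x 12 mm, lying at the left; bystander

How it is judged:
On the way, in this order (a step that is already met when the one before it is completed fails the run):
1. the plate overhangs the tray's open edge by at least 25 mm, lying flat on the tray (x of plate_front in the frame of tray_edge below -0.025 m and z of cover_plate in the frame of tray_edge between -0.003 and 0.003 m and angle between cover_plate's own z axis and vertical below 0.06 rad), for 0.2 s.
2. the plate is held by the fingers and lifted at least 15 mm clear of the tray (z of cover_plate in the frame of tray_edge above 0.015 m and contact force between the fingers and cover_plate above 0.5 N and contact force between cover_plate and tray below 0.05 N), for 0.1 s.
At the end, for the whole second after the job is handed in: The plate lies flat and at rest on the case's rims between the end lips (underside within 2.5 mm of the rim height, tilt under 0.04 rad), right way up, its middle within 8 mm of the middle of the opening, its long side within 0.12 rad of the case's, and the fingers have let go (horizontal distance between cover_plate and case_top below 0.008 m and z of cover_plate in the frame of case_top between -0.0025 and 0.0025 m and angle between cover_plate's own z axis and vertical below 0.04 rad and angle between the x axis of cover_plate and the x axis of case, either way round below 0.12 rad and linear speed of cover_plate below 0.02 m/s and contact force between the fingers and cover_plate below 0.05 N); the robot touches nothing.
It fails at once if the plate pressed on the tray with more than 12 N (contact force between cover_plate and tray above 12 N).
It fails at once if the plate pressed on the case with more than 20 N (contact force between cover_plate and case above 20 N).
It fails at once if the plate falls to the table (height (world z) of cover_plate below 0.025 m).
It fails at once if the plate is dropped (moves faster than 0.5 m/s with no finger on it) (linear speed of cover_plate above 0.5 m/s and contact force between the fingers and cover_plate below 0.02 N).
It fails at once if a bystander is moved more than 20 mm (distance of any of marker, usb_stick, tape_roll, spool, meter, cutters from where it was at the start of the episode above 0.02 m).
It also fails if it takes over 69 s, if anything falls off the work surface, if the arm or the gripper's body presses on something with over 40 N, if the wrist force passes 120 N, or if a joint passes its speed limit or range.

## Robot

A 6-joint arm with a two-finger parallel gripper is mounted at the origin on a cart in front of the work surface, level with it; the furniture and walls round the work are solid. World frame = base frame: x ahead of the robot, y to its left, z up, the work surface at z = 0. Lengths are in m, angles in rad, forces in N, time in s.
With the tool pointing down it reaches from about 0.25 to 0.775 m from the base axis. Payload 4 kg.
Tool frame: the origin (TCP) lies on the mounting face of the last link; the fingertips stand 173 mm ahead of it and the grasp point (between the pads) lies 155 mm ahead of it; z points along the fingers, y is the line along which they close (so a half turn about z gives the same grasp; the last joint's range is limited). The gripper opens to 85 mm and grips with 20 to 120 N. Pads are 22 mm wide; open, the fingers measure 114 mm over their backs; the gripper's body (76 mm by 85 mm) begins 54 mm behind the grasp point. The pads swing forward as they close: fully open they stand 13 mm farther back than shut.
Start: joints at [1.185, 0.087, 1.371, -0, 1.684, -0.103], TCP at [0.153, 0.528, 0.405] pointing down, gripper open.
Joint ranges: [-3.1, 3.1], [-0.76, 2.03], [0.27, 2.55], [-1.08, 4.22], [0.17, 2.65], [-2.57, 2.57]. Speed limits (rad/s): [2.79, 2.79, 3.14, 3.14, 3.14, 3.14].

## Interface

Orientations are given as a rotation vector (axis times angle).
In Python, from bench import arm gives the robot as it stands. The module is installed in compiled form; this text tells all that it offers.
- The arm moves only by the shell command python3 -m creep 'ROWS' [FORCE]. ROWS is JSON, a list of rows, each an object of numbers: "tx", "ty", "tz": the shift along the tool's x, y, z in cm; "roll": the turn about the tool's z in degrees; "gripper": the gripper command: -1 is shut, 1 is fully open, values between are in proportion. A call has 1 to 10 rows; each row is the pose to reach, as a shift and turn from the pose commanded when the call began, along the tool's axes at that moment; what a row does not reach only later rows make up. A row lasts 1/10 s, in which the tool goes at most 50 mm and 8.59 degrees, less where a joint would pass 70% of its speed; a pose out of reach is approached as far as the arm can. A call with a gripper value outside its range is refused whole. The fingers move at their own pace and stop on an object; FORCE is the grip in N (left out, the last holds). Time passes only in rows, so rows that repeat a pose let the fingers close. It gives the time, the measured TCP pose, the force, the opening and the grip force at its end, in the units of the state.
- arm.get_state(): the state, without advancing time (a new reading comes with each control period).
- arm.capture(name): name is "side" or "top"; returns the picture (480x640x3 uint8, red, green, blue); there is no depth.
- arm.camera_params(name): a dict with "vfov" (degrees; the focal length in pixels is half the picture's height over the tangent of half this angle, whatever the lens; pixels are square), "cx", "cy" (the principal point, pixels), "rvec" (rotation vector, rad) and "tvec" (3), from world to camera coordinates, as OpenCV has them. Camera axes: x right, y down, z forward; pixel columns grow to the right and rows downward; lengths in m; the calibration is good to about 2 mm. A picture is of the moment at which its call begins. camera_params takes no time and is no camera call.
- arm.hand_in(): hands the job in; it is judged then, once.
The state is a dict: "time": time; "joint_pos": joint angles; "joint_velocities": joint speeds; "tau": joint torques, N m; "position": TCP position; "tcp_rot": TCP orientation; "force": force on the tool from outside, world axes, zero at the start; "ft_torque": the same for the moment, N m; "finger_gap": opening from 0.0 (shut) to 1.0 (fully open); "grip_force": force on a finger pad.
Only numpy, scipy, OpenCV 4.12 (cv2) and the standard library are available. Lean on these libraries where they do the work, as an engineer would, in place of code of your own. Each camera call takes 0.05 s, during which the arm holds its last target. There are 200 camera calls.

## Working session

There is one attempt and no reset: what is moved stays moved. The work goes in short steps, Python scripts to look and compute and a shell command to move; the robot and the scene stay as the last step left them, time stands still between calls to the robot, and variables do not carry over. Pictures are saved under pics/ and viewed, at most 10 in all, crops included, and the job is handed in when it is done.

```bash
mkdir -p pics
python3 - <<'E'
from bench import arm
import cv2
for n in("top","side"):
    im=arm.capture(n); cv2.imwrite(f"pics/{n}0.png",im[:,:,::-1]); print(n,arm.camera_params(n))
print(arm.get_state())
E
```

```text
top {'vfov': 50.99597992885187, 'cx': 315.10838119205556, 'cy': 248.62250580055067, 'rvec': array([ 2.14900428, -2.10151784,  0.20914329]), 'tvec': array([0.12191491, 0.54073714, 1.39438994])}
side {'vfov': 52.48222634948464, 'cx': 311.40615225153357, 'cy': 238.91683211775037, 'rvec': array([ 0.30363934, -2.50435527,  1.60854192]), 'tvec': array([0.57521622, 0.05063555, 1.53047543])}
{'time': 0.1, 'joint_pos': array([ 1.18490889e+00,  8.79180411e-02,  1.37210925e+00, -1.01396112e-05,
        1.68360317e+00, -1.03135985e-01]), 'joint_velocities': array([ 4.00610371e-04, -1.18382544e-03, -1.42389073e-03, -1.59558012e-03,
        2.61385700e-05,  6.81651478e-04]), 'tau': array([ 2.10059901e-03, -3.53018260e+01, -3.14217782e+01, -1.73447497e-04,
        7.96383305e-03,  2.30815431e-05]), 'position': array([0.1534383 , 0.5280644 , 0.40363251]), 'tcp_rot': array([-4.42600297e-01, -3.10976876e+00,  3.10911919e-03]), 'force': array([ 0.48694106, -0.22903114, -0.05853191]), 'ft_torque': array([-0.03310395, -0.01144967,  0.00724117]), 'grip_force': 0.0, 'finger_gap': 1.0006295391120539}
```

View pics/top0.png

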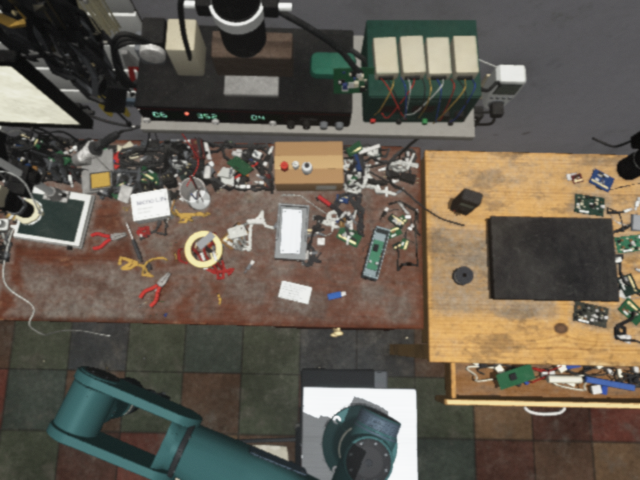

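View pics/side0.png

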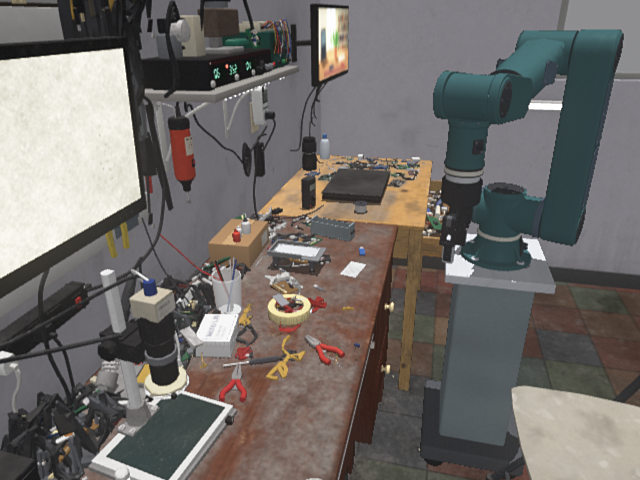

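```bash
cat > h.py <<'E'
import numpy as np,cv2
from bench import arm
def cam(n):
    p=arm.camera_params(n); f=240/np.tan(np.radians(p['vfov'])/2)
    K=np.array([[f,0,p['cx']],[0,f,p['cy']],[0,0,1]]); return K,cv2.Rodrigues(p['rvec'])[0],p['tvec'],p['rvec']
def ray(n,uv):
    K,R,t,_=cam(n); uv=np.atleast_2d(uv).astype(float)
    d=np.c_[uv,np.ones(len(uv))]@np.linalg.inv(K).T@R
    return -R.T@t,d
def plane(n,uv,z):
    c,d=ray(n,uv); return c+d*((z-c[2])/d[:,2])[:,None]
def tri(a,b):
    P=[cam(n)[0]@np.c_[cam(n)[1],cam(n)[2]] for n in("top","side")]
    X=cv2.triangulatePoints(P[0],P[1],np.atleast_2d(a).astype(float).T,np.atleast_2d(b).astype(float).T); return (X[:3]/X[3]).T
def proj(n,X):
    K,R,t,r=cam(n); return cv2.projectPoints(np.atleast_2d(X).astype(float),r,t,K,None)[0][:,0]
E
python3 - <<'E'
import cv2,numpy as np
a=cv2.imread("pics/top0.png")[190:300,265:400]; b=cv2.imread("pics/side0.png")[205:280,262:372]
cv2.imwrite("pics/c1.png",cv2.resize(a,None,fx=5.4,fy=5.4,interpolation=cv2.INTER_CUBIC))
cv2.imwrite("pics/c2.png",cv2.resize(b,None,fx=7,fy=7,interpolation=cv2.INTER_CUBIC))
E
```

```text
(no output)
```

View pics/c1.png

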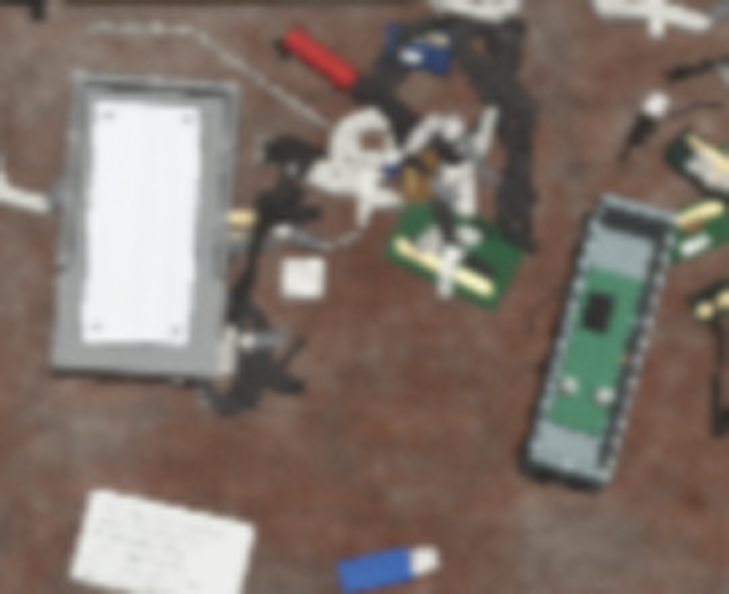

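View pics/c2.png

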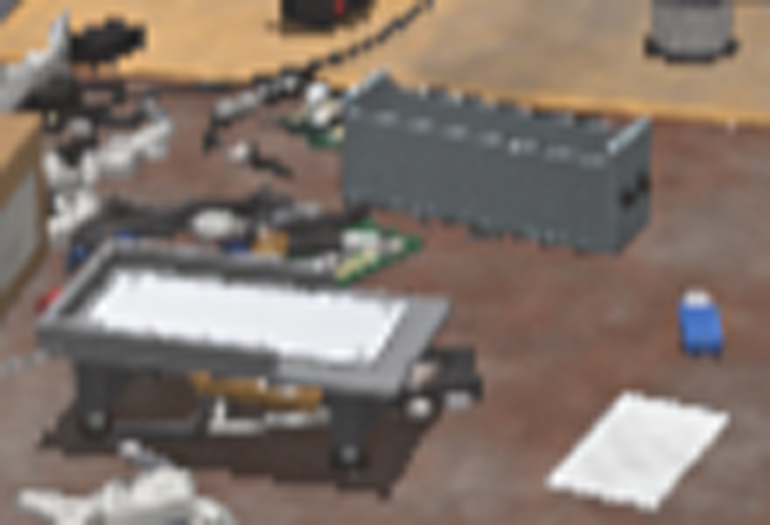

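```bash
cat > m.py <<'E'
from h import *
def quad(im,roi,thr=200):
    x0,y0,x1,y1=roi; g=im[y0:y1,x0:x1].min(2); s=8
    g=cv2.resize(g,None,fx=s,fy=s,interpolation=cv2.INTER_LINEAR)
    c=max(cv2.findContours((g>thr).astype('uint8'),0,1)[0],key=cv2.contourArea)
    h=cv2.convexHull(c)
    q=cv2.approxPolyN(h,4,ensure_convex=True).reshape(4,2).astype(float)
    return (q+.5)/s-.5+[x0,y0]
def order(q,n,z):
    P=plane(n,q,z); c=P-P.mean(0); o=[]
    for sx,sy in((-1,1),(-1,-1),(1,-1),(1,1)): o.append(np.argmax(c[:,0]*sx*.7+c[:,1]*sy))  # FL FR BR BL
    return q[o],P[o]
E
python3 - <<'E'
from m import *
np.set_printoptions(precision=4,suppress=True)
T=cv2.imread("pics/top0.png");S=cv2.imread("pics/side0.png")
qt,Pt=order(quad(T,(277,203,306,258)),"top",.05); qs,Ps=order(quad(S,(270,240,324,260)),"side",.05)
print(qt,Pt,qs,Ps,"\ntri",tri(qt,qs),"\nlen",[np.linalg.norm(Pt[i]-Pt[i-1]) for i in range(4)])
t=lambda *p:(np.array(p)+.5)/5.4-.5+[265,190]
s=lambda *p:(np.array(p)+.5)/7-.5+[262,205]
# case lip tops outer corners: farL farR nearR nearL
A=tri(t([603,196],[677,211]),s([380,72],[345,98])[::-1]); print("caseF",A)
ct=t([600,197],[677,211],[607,487],[528,468])
print("case top@.056",plane("top",ct,.056))
print("tray top",plane("top",t([52,372],[228,378],[237,90],[74,75]),.047))
print("tray side",plane("side",s([395,380],[449,300]),.047))
E
```

```text
[[279.3125 252.8125]
 [299.8125 253.3125]
 [302.0625 209.9375]
 [281.9375 207.8125]] [[0.5234 0.2363 0.05  ]
 [0.5233 0.1775 0.05  ]
 [0.6519 0.1745 0.05  ]
 [0.6569 0.2333 0.05  ]] [[314.6875 256.6875]
 [319.4375 247.8125]
 [279.3125 243.5625]
 [273.1875 250.5625]] [[0.5238 0.2311 0.05  ]
 [0.5244 0.1693 0.05  ]
 [0.6536 0.1664 0.05  ]
 [0.6563 0.2182 0.05  ]] 
tri [[0.5227 0.2361 0.0526]
 [0.5225 0.1774 0.054 ]
 [0.6508 0.1744 0.0539]
 [0.6531 0.2324 0.0576]] 
len [np.float64(0.1335495102368898), np.float64(0.05877521085989253), np.float64(0.128653635503056), np.float64(0.05904674628818164)]
caseF [[ 0.6068 -0.0414  0.0557]
 [ 0.5993 -0.0812  0.0548]]
case top@.056 [[ 0.6072 -0.0396  0.056 ]
 [ 0.6005 -0.0808  0.056 ]
 [ 0.4512 -0.0431  0.056 ]
 [ 0.4603 -0.0016  0.056 ]]
tray top [[0.5071 0.2505 0.047 ]
 [0.506  0.157  0.047 ]
 [0.6643 0.156  0.047 ]
 [0.6706 0.2446 0.047 ]]
tray side [[0.5124 0.2369 0.047 ]
 [0.5077 0.1564 0.047 ]]
```

The crops show the plate (white) in the tray, about 17 mm inside the edge, and the case clear at the right. Sizes and heights check out: plate 131x59 mm, top z about 0.053, and case 148x42 mm.

```bash
cat > go.py <<'E'
# python3 go.py x y z yaw(deg): shift (tool cm) and roll to that TCP pose; yaw = angle of wanted tool y from world +y
import sys
from h import *
s=arm.get_state(); R=cv2.Rodrigues(s['tcp_rot'])[0]
x,y,z,yaw=map(float,sys.argv[1:])
cur=np.degrees(np.arctan2(-R[0,1],R[1,1])); d=R.T@(np.array([x,y,z])-s['position'])*100
print("t %.2f pos %s yaw %.2f gap %.2f F %s tilt %.3f"%(s['time'],s['position'].round(4),cur,s['finger_gap'],s['force'].round(2),R[2,2]))
print("tx %.2f ty %.2f tz %.2f roll %.2f"%(*d,-(yaw-cur)))
E
python3 go.py .6 .205 .30 -1.2
```

```text
t 0.10 pos [0.1534 0.5281 0.4036] yaw -16.20 gap 1.00 F [ 0.49 -0.23 -0.06] tilt -1.000
tx -51.90 ty -18.54 tz 10.39 roll -15.00
```

```bash
python3 -m creep '[{"tx":-52,"ty":-18.5,"tz":10.4,"roll":-15,"gripper":-1},{"tx":-52,"ty":-18.5,"tz":10.4,"roll":-15,"gripper":-1},{"tx":-52,"ty":-18.5,"tz":10.4,"roll":-15,"gripper":-1},{"tx":-52,"ty":-18.5,"tz":10.4,"roll":-15,"gripper":-1},{"tx":-52,"ty":-18.5,"tz":10.4,"roll":-15,"gripper":-1},{"tx":-52,"ty":-18.5,"tz":10.4,"roll":-15,"gripper":-1},{"tx":-52,"ty":-18.5,"tz":10.4,"roll":-15,"gripper":-1},{"tx":-52,"ty":-18.5,"tz":10.4,"roll":-15,"gripper":-1},{"tx":-52,"ty":-18.5,"tz":10.4,"roll":-15,"gripper":-1},{"tx":-52,"ty":-18.5,"tz":10.4,"roll":-15,"gripper":-1}]' 60; python3 go.py .6 .205 .25 -1.2
```

```text
time: 1.1
position: [0.5501, 0.2416, 0.3119]
tcp_rot: [-0.033, -3.14, 0.0]
force: [0.6, 1.8, -0.1]
finger_gap: -0.001
grip_force: 0.0
t 1.10 pos [0.5501 0.2416 0.3119] yaw -1.21 gap -0.00 F [ 0.57  1.8  -0.08] tilt -1.000
tx -5.07 ty -3.56 tz 6.18 roll -0.01
```

```bash
python3 -m creep '[{"gripper":-1},{"gripper":-1}]'; python3 go.py .6 .205 .24 -1.2
```

```text
t 1.10 pos [0.5501 0.2416 0.3119] yaw -1.21 gap -0.00 F [ 0.57  1.8  -0.08] tilt -1.000
tx -5.07 ty -3.56 tz 7.18 roll -0.01$[0]: bad value
```

```bash
python3 -m creep '[{"tx":0,"ty":0,"tz":0,"roll":0,"gripper":-1},{"tx":0,"ty":0,"tz":0,"roll":0,"gripper":-1}]'; python3 go.py .6 .205 .24 -1.2
```

```text
time: 1.3
position: [0.5495, 0.2421, 0.3114]
tcp_rot: [-0.037, -3.138, 0.001]
force: [-0.4, 0.4, 0.7]
finger_gap: -0.005
grip_force: 0.0
t 1.30 pos [0.5495 0.2421 0.3114] yaw -1.35 gap -0.00 F [-0.35  0.44  0.73] tilt -1.000
tx -5.16 ty -3.59 tz 7.12 roll -0.15
```

```bash
python3 -m creep '[{"tx":-2.6,"ty":-1.8,"tz":3,"roll":0,"gripper":-1},{"tx":-5.2,"ty":-3.6,"tz":5.5,"roll":0,"gripper":-1},{"tx":-5.2,"ty":-3.6,"tz":6.6,"roll":0,"gripper":-1},{"tx":-5.2,"ty":-3.6,"tz":7.1,"roll":0,"gripper":-1},{"tx":-5.2,"ty":-3.6,"tz":7.1,"roll":0,"gripper":-1},{"tx":-5.2,"ty":-3.6,"tz":7.1,"roll":0,"gripper":-1}]'; python3 go.py .6 .205 .23 -1.2
python3 - <<'E'
from h import *
T=arm.capture("top")[:,:,::-1];S=arm.capture("side")[:,:,::-1]
a=cv2.resize(T[195:265,265:345],None,fx=5,fy=5,interpolation=2);b=cv2.resize(S[190:280,262:342],None,fx=5,fy=5,interpolation=2)
o=np.zeros((450,800,3),'uint8');o[:350,:400]=a;o[:,400:]=b;cv2.imwrite("pics/c3.png",o)
E
```

```text
time: 1.9
position: [0.5995, 0.2074, 0.2435]
tcp_rot: [0.03, 3.139, 0.002]
force: [0.7, 0.3, 1.9]
finger_gap: -0.001
grip_force: 0.0
t 1.90 pos [0.5995 0.2074 0.2435] yaw -1.10 gap -0.00 F [0.73 0.3  1.94] tilt -1.000
tx -0.05 ty -0.24 tz 1.35 roll 0.10
```

View pics/c3.png

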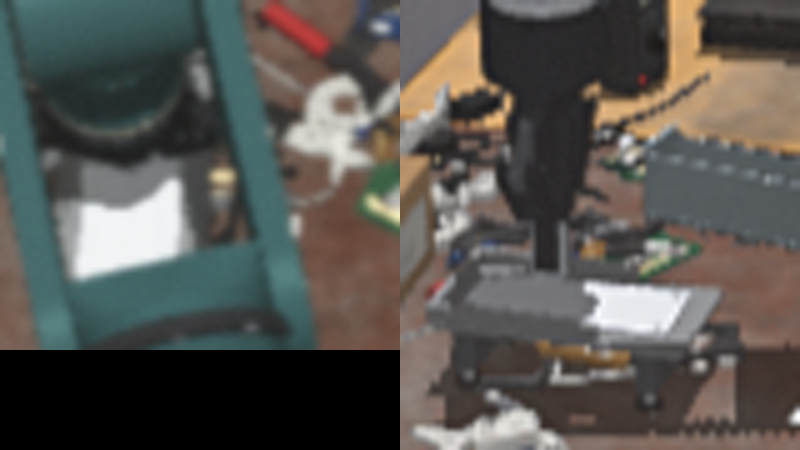

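The picture shows the closed fingers just over the plate's middle; I go down to 6 mm above, then creep.

```bash
python3 -m creep '[{"tx":0,"ty":-0.2,"tz":0.5,"roll":0},{"tx":0,"ty":-0.2,"tz":0.9,"roll":0},{"tx":0,"ty":-0.2,"tz":0.9,"roll":0},{"tx":0,"ty":-0.2,"tz":0.9,"roll":0},{"tx":0,"ty":-0.2,"tz":0.9,"roll":0},{"tx":0,"ty":-0.2,"tz":0.9,"roll":0}]'; python3 -m creep '[{"tx":0,"ty":0,"tz":0.04,"roll":0},{"tx":0,"ty":0,"tz":0.08,"roll":0},{"tx":0,"ty":0,"tz":0.12,"roll":0},{"tx":0,"ty":0,"tz":0.16,"roll":0},{"tx":0,"ty":0,"tz":0.2,"roll":0},{"tx":0,"ty":0,"tz":0.24,"roll":0},{"tx":0,"ty":0,"tz":0.28,"roll":0}]'
```

```text
$[0]: bad value
$[0]: bad value
```

```bash
python3 -m creep '[{"tx":0,"ty":-0.2,"tz":0.5,"roll":0,"gripper":-1},{"tx":0,"ty":-0.2,"tz":0.9,"roll":0,"gripper":-1},{"tx":0,"ty":-0.2,"tz":0.9,"roll":0,"gripper":-1},{"tx":0,"ty":-0.2,"tz":0.9,"roll":0,"gripper":-1},{"tx":0,"ty":-0.2,"tz":0.9,"roll":0,"gripper":-1}]'; python3 -m creep '[{"tx":0,"ty":0,"tz":0.03,"roll":0,"gripper":-1},{"tx":0,"ty":0,"tz":0.06,"roll":0,"gripper":-1},{"tx":0,"ty":0,"tz":0.09,"roll":0,"gripper":-1},{"tx":0,"ty":0,"tz":0.12,"roll":0,"gripper":-1},{"tx":0,"ty":0,"tz":0.15,"roll":0,"gripper":-1},{"tx":0,"ty":0,"tz":0.18,"roll":0,"gripper":-1}]'
```

```text
time: 2.5
position: [0.6001, 0.204, 0.2329]
tcp_rot: [0.033, 3.141, 0.0]
force: [-0.4, 0.2, 0.6]
finger_gap: -0.003
grip_force: 0.0
time: 3.1
position: [0.6001, 0.2041, 0.2311]
tcp_rot: [0.033, 3.141, 0.0]
force: [0.1, 0.8, 0.2]
finger_gap: -0.005
grip_force: 0.0
```

```bash
python3 -m creep '[{"tx":0,"ty":0,"tz":0.03,"roll":0,"gripper":-1},{"tx":0,"ty":0,"tz":0.06,"roll":0,"gripper":-1},{"tx":0,"ty":0,"tz":0.09,"roll":0,"gripper":-1},{"tx":0,"ty":0,"tz":0.12,"roll":0,"gripper":-1},{"tx":0,"ty":0,"tz":0.15,"roll":0,"gripper":-1},{"tx":0,"ty":0,"tz":0.18,"roll":0,"gripper":-1},{"tx":0,"ty":0,"tz":0.21,"roll":0,"gripper":-1}]'|sed -n 2p\;4p; python3 -m creep '[{"tx":0,"ty":0,"tz":0.03,"roll":0,"gripper":-1},{"tx":0,"ty":0,"tz":0.06,"roll":0,"gripper":-1}]'|sed -n 2p\;4p
```

```text
position: [0.6001, 0.2041, 0.2289]
force: [0.0, 1.1, 0.4]
position: [0.6001, 0.2041, 0.2283]
force: [-0.2, -0.1, 0.4]
```

```bash
python3 -m creep '[{"tx":0,"ty":0,"tz":0.03,"roll":0,"gripper":-1},{"tx":0,"ty":0,"tz":0.06,"roll":0,"gripper":-1}]'|sed -n 2p\;4p
```

```text
position: [0.6001, 0.2041, 0.2278]
force: [-0.0, -0.8, 0.1]
```

```bash
python3 -m creep '[{"tx":0,"ty":0,"tz":0.03,"roll":0,"gripper":-1},{"tx":0,"ty":0,"tz":0.05,"roll":0,"gripper":-1}]'|sed -n 2p\;4p
```

```text
position: [0.6001, 0.2041, 0.2273]
force: [0.1, 1.2, -0.3]
```

```bash
python3 -m creep '[{"tx":0,"ty":0,"tz":0.03,"roll":0,"gripper":-1},{"tx":0,"ty":0,"tz":0.05,"roll":0,"gripper":-1}]'|sed -n 2p\;4p
```

```text
position: [0.6001, 0.2041, 0.2268]
force: [0.4, -0.6, 0.4]
```

```bash
python3 -m creep '[{"tx":0,"ty":0,"tz":0.02,"roll":0,"gripper":-1},{"tx":0,"ty":0,"tz":0.04,"roll":0,"gripper":-1}]'|sed -n 2p\;4p
```

```text
position: [0.6001, 0.2041, 0.2264]
force: [-0.3, 0.0, -0.2]
```

```bash
python3 -m creep '[{"tx":0,"ty":0,"tz":0.02,"roll":0,"gripper":-1},{"tx":0,"ty":0,"tz":0.04,"roll":0,"gripper":-1}]'|sed -n 2p\;4p
```

```text
position: [0.6001, 0.2041, 0.226]
force: [0.3, 0.2, 0.2]
```

```bash
python3 -m creep '[{"tx":0,"ty":0,"tz":0.02,"roll":0,"gripper":-1},{"tx":0,"ty":0,"tz":0.04,"roll":0,"gripper":-1}]'|sed -n 2p\;4p
```

```text
position: [0.6001, 0.2041, 0.226]
force: [-0.9, -0.6, 2.3]
```

```bash
python3 -m creep '[{"tx":0,"ty":0,"tz":0.02,"roll":0,"gripper":-1},{"tx":0,"ty":0,"tz":0.04,"roll":0,"gripper":-1}]'|sed -n 2p\;4p
```

```text
position: [0.6001, 0.2041, 0.2259]
force: [-1.6, -1.7, 4.5]
```

Contact at tip z 0.053 (floor 0.050), at a press of 4.5 N. Now sliding.

```bash
python3 -m creep '[{"tx":0.1,"ty":0,"tz":0,"roll":0,"gripper":-1},{"tx":0.3,"ty":0,"tz":0,"roll":0,"gripper":-1},{"tx":0.5,"ty":0,"tz":0,"roll":0,"gripper":-1},{"tx":0.7,"ty":0,"tz":0,"roll":0,"gripper":-1},{"tx":0.9,"ty":0,"tz":0,"roll":0,"gripper":-1},{"tx":1.0,"ty":0,"tz":0,"roll":0,"gripper":-1}]'|sed -n 2p\;4p
cat > look.py <<'E'
from m import *
import sys
np.set_printoptions(precision=4,suppress=True)
S=arm.capture("side"); cv2.imwrite("pics/last.png",S[:,:,::-1])
# plate front end: rightmost bright points in the side view
q=proj("side",[[.58,.205,.053]])[0]; g=S[235:285,270:360].min(2)
c=max(cv2.findContours((g>200).astype('uint8'),0,1)[0],key=cv2.contourArea).reshape(-1,2)+[270,235]
w=plane("side",c,.053); print("area",cv2.contourArea(c),"front x (mean of low 6)",np.sort(w[:,0])[:6])
m=w[:,0].min(); f=w[w[:,0]<m+.006]; print("front y range",f[:,1].min(),f[:,1].max()); o=f[f[:,1].argsort()]; print(o[[0,-1]])
E
python3 look.py
```

```text
position: [0.5903, 0.2044, 0.2259]
force: [2.7, -0.1, 5.8]
area 169.5 front x (mean of low 6) [0.382  0.383  0.3838 0.3839 0.3845 0.3849]
front y range 0.26050862407468145 0.3261423175673701
[[0.3878 0.2605 0.053 ]
 [0.3879 0.3261 0.053 ]]
```

```bash
cat > look.py <<'E'
from m import *
import sys
np.set_printoptions(precision=4,suppress=True)
S=arm.capture("side"); cv2.imwrite("pics/last.png",S[:,:,::-1])
v,u=np.nonzero(S.min(2)>190); w=plane("side",np.c_[u,v],.053)
k=(w[:,0]>.435)&(w[:,0]<.66)&(w[:,1]>.155)&(w[:,1]<.255); w=w[k]
for y in np.arange(.17,.24,.012):
    f=w[abs(w[:,1]-y)<.006]
    if len(f): print("y %.3f xmin %.4f n %d"%(y,f[:,0].min(),len(f)))
E
python3 look.py
```

```text
y 0.182 xmin 0.5163 n 30
y 0.194 xmin 0.5131 n 32
y 0.206 xmin 0.5144 n 27
y 0.218 xmin 0.5142 n 27
y 0.230 xmin 0.5139 n 32
```

```bash
python3 -m creep '[{"tx":0.2,"ty":0,"tz":0,"roll":0,"gripper":-1},{"tx":0.4,"ty":0,"tz":0,"roll":0,"gripper":-1},{"tx":0.6,"ty":0,"tz":0,"roll":0,"gripper":-1},{"tx":0.8,"ty":0,"tz":0,"roll":0,"gripper":-1},{"tx":1.0,"ty":0,"tz":0,"roll":0,"gripper":-1},{"tx":1.2,"ty":0,"tz":0,"roll":0,"gripper":-1},{"tx":1.4,"ty":0,"tz":0,"roll":0,"gripper":-1},{"tx":1.5,"ty":0,"tz":0,"roll":0,"gripper":-1}]'|sed -n 2p\;4p
python3 look.py
```

```text
position: [0.5753, 0.2047, 0.2259]
force: [2.7, 0.6, 5.3]
y 0.182 xmin 0.5000 n 30
y 0.194 xmin 0.4985 n 30
y 0.206 xmin 0.4984 n 29
y 0.218 xmin 0.4998 n 30
y 0.230 xmin 0.4996 n 27
```

Moving with the fingers; 39 mm more.

```bash
python3 -m creep '[{"tx":0.2,"ty":0,"tz":0,"roll":0,"gripper":-1},{"tx":0.4,"ty":0,"tz":0,"roll":0,"gripper":-1},{"tx":0.6,"ty":0,"tz":0,"roll":0,"gripper":-1},{"tx":0.8,"ty":0,"tz":0,"roll":0,"gripper":-1},{"tx":1.0,"ty":0,"tz":0,"roll":0,"gripper":-1},{"tx":1.2,"ty":0,"tz":0,"roll":0,"gripper":-1},{"tx":1.4,"ty":0,"tz":0,"roll":0,"gripper":-1},{"tx":1.6,"ty":0,"tz":0,"roll":0,"gripper":-1},{"tx":1.8,"ty":0,"tz":0,"roll":0,"gripper":-1},{"tx":2.0,"ty":0,"tz":0,"roll":0,"gripper":-1}]'|sed -n 2p\;4p
python3 -m creep '[{"tx":0.2,"ty":0,"tz":0,"roll":0,"gripper":-1},{"tx":0.4,"ty":0,"tz":0,"roll":0,"gripper":-1},{"tx":0.6,"ty":0,"tz":0,"roll":0,"gripper":-1},{"tx":0.8,"ty":0,"tz":0,"roll":0,"gripper":-1},{"tx":1.0,"ty":0,"tz":0,"roll":0,"gripper":-1},{"tx":1.2,"ty":0,"tz":0,"roll":0,"gripper":-1},{"tx":1.4,"ty":0,"tz":0,"roll":0,"gripper":-1},{"tx":1.6,"ty":0,"tz":0,"roll":0,"gripper":-1},{"tx":1.8,"ty":0,"tz":0,"roll":0,"gripper":-1},{"tx":1.8,"ty":0,"tz":0,"roll":0,"gripper":-1}]'|sed -n 2p\;4p
python3 look.py
```

```text
position: [0.5553, 0.2051, 0.2259]
force: [2.7, 0.1, 3.8]
position: [0.5372, 0.2055, 0.2259]
force: [2.1, 0.4, 5.9]
y 0.182 xmin 0.4606 n 25
y 0.194 xmin 0.4608 n 31
y 0.206 xmin 0.4610 n 29
y 0.218 xmin 0.4625 n 29
y 0.230 xmin 0.4612 n 30
```

```bash
python3 -m creep '[{"tx":0,"ty":0,"tz":-0.05,"roll":0,"gripper":-1},{"tx":0,"ty":0,"tz":-0.15,"roll":0,"gripper":-1},{"tx":0,"ty":0,"tz":-1,"roll":0,"gripper":-1},{"tx":0,"ty":0,"tz":-3,"roll":0,"gripper":-1},{"tx":3,"ty":0,"tz":-5,"roll":0,"gripper":1},{"tx":6.5,"ty":0,"tz":-5,"roll":0,"gripper":1},{"tx":10,"ty":0,"tz":-5,"roll":0,"gripper":1},{"tx":12,"ty":0,"tz":-5,"roll":0,"gripper":1},{"tx":12,"ty":0,"tz":-5,"roll":0,"gripper":1}]'|sed -n 2p\;4p
python3 - <<'E'
from h import *
T=arm.capture("top")[:,:,::-1];S=arm.capture("side")[:,:,::-1]
cv2.imwrite("pics/topb.png",T);cv2.imwrite("pics/sideb.png",S)
a=cv2.resize(T[195:285,265:345],None,fx=5,fy=5,interpolation=2);b=cv2.resize(S[190:280,262:342],None,fx=5,fy=5,interpolation=2)
cv2.imwrite("pics/c4.png",np.hstack([a,b]))
E
```

```text
position: [0.4144, 0.2079, 0.2743]
force: [0.1, 0.0, 0.3]
```

View pics/c4.png

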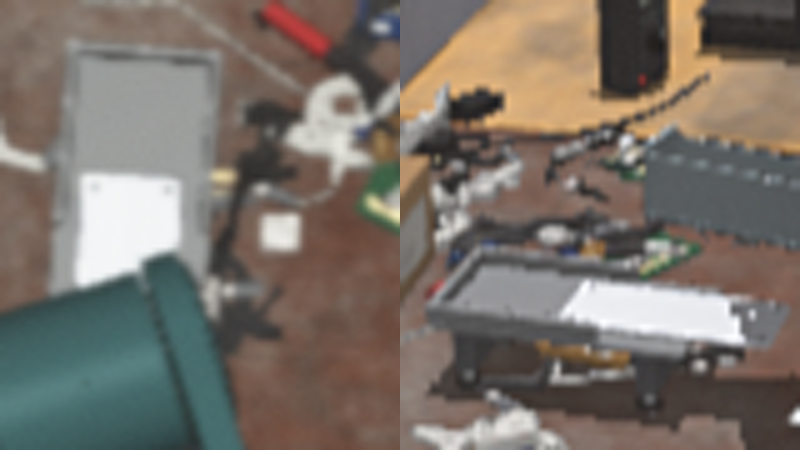

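```bash
python3 - <<'E'
from h import *
np.set_printoptions(precision=4,suppress=True)
t=lambda *p:(np.array(p)+.5)/5-.5+[265,195]
s=lambda *p:(np.array(p)-[400,0]+.5)/5-.5+[262,190]
print("back L,R, sideL,R at row 240",plane("top",t([80,173],[180,176],[77,250],[181,250]),.053))
print("side front FR, FL; back BR BL",plane("side",s([787,308],[742,343],[588,280],[565,317]),.053))
E
python3 go.py .486 .206 .275 -1.2
```

```text
back L,R, sideL,R at row 240 [[0.5922 0.2348 0.053 ]
 [0.5918 0.177  0.053 ]
 [0.5468 0.235  0.053 ]
 [0.5482 0.1753 0.053 ]]
side front FR, FL; back BR BL [[0.4604 0.1856 0.053 ]
 [0.4766 0.2368 0.053 ]
 [0.5871 0.1735 0.053 ]
 [0.5865 0.2261 0.053 ]]
t 10.00 pos [0.4168 0.2079 0.275 ] yaw -1.18 gap 0.99 F [ 0.29 -0.58  0.19] tilt -1.000
tx -6.92 ty -0.05 tz -0.00 roll 0.02
```

```bash
python3 -m creep '[{"tx":-3.5,"ty":-0.1,"tz":0,"roll":0,"gripper":1},{"tx":-6.9,"ty":-0.1,"tz":1,"roll":0,"gripper":1},{"tx":-6.9,"ty":-0.1,"tz":3,"roll":0,"gripper":1},{"tx":-6.9,"ty":-0.1,"tz":5,"roll":0,"gripper":1},{"tx":-6.9,"ty":-0.1,"tz":6.5,"roll":0,"gripper":1},{"tx":-6.9,"ty":-0.1,"tz":7.5,"roll":0,"gripper":1},{"tx":-6.9,"ty":-0.1,"tz":7.5,"roll":0,"gripper":1},{"tx":-6.9,"ty":-0.1,"tz":7.5,"roll":0,"gripper":1},{"tx":-6.9,"ty":-0.1,"tz":7.5,"roll":0,"gripper":1}]'; python3 go.py .485 .2055 .20 -1.2
python3 - <<'E'
from h import *
S=arm.capture("side")[:,:,::-1]
cv2.imwrite("pics/c5.png",cv2.resize(S[200:280,262:352],None,fx=6,fy=6,interpolation=2))
E
```

```text
time: 10.9
position: [0.4867, 0.2056, 0.2013]
tcp_rot: [0.033, 3.139, 0.001]
force: [0.5, 0.4, 0.7]
finger_gap: 1.001
grip_force: 0.0
t 10.90 pos [0.4867 0.2056 0.2013] yaw -1.21 gap 1.00 F [0.52 0.42 0.73] tilt -1.000
tx 0.17 ty -0.02 tz 0.13 roll -0.01
```

View pics/c5.png

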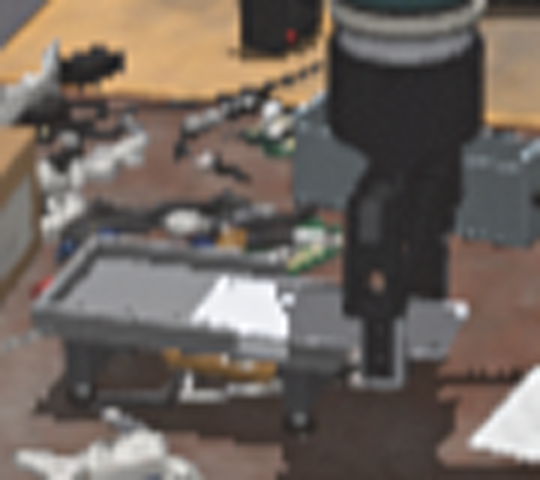

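The fingers straddle the overhanging end, with the tips below the plate and clear of the tray. I close now.

```bash
python3 -m creep '[{"tx":0.1,"ty":0,"tz":0,"roll":0,"gripper":0},{"tx":0.1,"ty":0,"tz":0,"roll":0,"gripper":-1},{"tx":0.1,"ty":0,"tz":0,"roll":0,"gripper":-1},{"tx":0.1,"ty":0,"tz":0,"roll":0,"gripper":-1},{"tx":0.1,"ty":0,"tz":0,"roll":0,"gripper":-1},{"tx":0.1,"ty":0,"tz":0,"roll":0,"gripper":-1},{"tx":0.1,"ty":0,"tz":0,"roll":0,"gripper":-1}]' 50; python3 -m creep '[{"tx":0,"ty":0,"tz":0,"roll":0,"gripper":-1},{"tx":0,"ty":0,"tz":0,"roll":0,"gripper":-1},{"tx":0,"ty":0,"tz":0,"roll":0,"gripper":-1}]' 90
```

```text
time: 11.65
position: [0.4852, 0.2056, 0.2008]
tcp_rot: [0.033, 3.141, 0.001]
force: [-2.1, -0.1, 5.2]
finger_gap: 0.637
grip_force: 51.9
time: 11.95
position: [0.4852, 0.2056, 0.201]
tcp_rot: [0.033, 3.141, 0.001]
force: [-3.0, 0.4, 7.3]
finger_gap: 0.617
grip_force: 92.6
```

```bash
python3 -m creep '[{"tx":0,"ty":0,"tz":-0.1,"roll":0,"gripper":-1},{"tx":0,"ty":0,"tz":-0.3,"roll":0,"gripper":-1},{"tx":0,"ty":0,"tz":-0.6,"roll":0,"gripper":-1},{"tx":0,"ty":0,"tz":-1.0,"roll":0,"gripper":-1},{"tx":0,"ty":0,"tz":-1.5,"roll":0,"gripper":-1},{"tx":0,"ty":0,"tz":-2,"roll":0,"gripper":-1},{"tx":0,"ty":0,"tz":-2.8,"roll":0,"gripper":-1},{"tx":0,"ty":0,"tz":-3.8,"roll":0,"gripper":-1},{"tx":0,"ty":0,"tz":-5,"roll":0,"gripper":-1},{"tx":0,"ty":0,"tz":-5,"roll":0,"gripper":-1}]'
python3 - <<'E'
from h import *
np.set_printoptions(precision=4,suppress=True)
S=arm.capture("side")[:,:,::-1];T=arm.capture("top")[:,:,::-1]
cv2.imwrite("pics/topc.png",T)
cv2.imwrite("pics/c6.png",np.hstack([cv2.resize(S[195:285,272:352],None,fx=5,fy=5,interpolation=2),cv2.resize(T[185:275,270:350],None,fx=5,fy=5,interpolation=2)]))
# case geometry at rim height
t=lambda *p:(np.array(p)+.5)/5.4-.5+[265,190]
P=plane("top",t([600,197],[677,211],[607,487],[528,468]),.056); c=P.mean(0); d=(P[0]+P[1]-P[2]-P[3])/2
print("case centre",c,"yaw deg",np.degrees(np.arctan2(d[1],d[0])),"len",np.linalg.norm(d))
E
```

```text
time: 12.95
position: [0.4859, 0.2058, 0.2532]
tcp_rot: [0.033, 3.136, 0.003]
force: [0.7, -1.1, -1.5]
finger_gap: 0.623
grip_force: 94.1
case centre [ 0.5298 -0.0413  0.056 ] yaw deg -14.328192929054424 len 0.15292494125419223
```

View pics/c6.png

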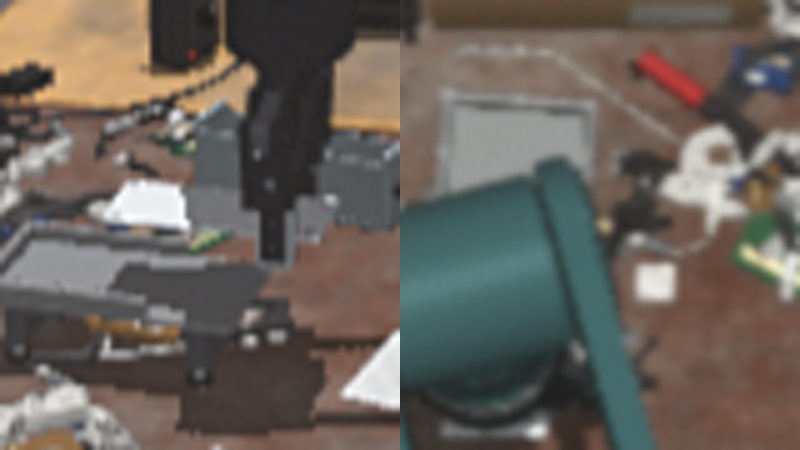

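```bash
python3 - <<'E'
from h import *
np.set_printoptions(precision=4,suppress=True)
T=cv2.imread("pics/top0.png").astype(int)
x0,y0=355,220; r=T[y0:285,x0:395]
g=cv2.resize((r[:,:,0]-r[:,:,2]).clip(-50,60).astype('float32'),None,fx=6,fy=6,interpolation=1)
m=cv2.morphologyEx((g>4).astype('uint8'),cv2.MORPH_OPEN,np.ones((9,9)))
c=max(cv2.findContours(m,0,1)[0],key=cv2.contourArea)
b=(cv2.boxPoints(cv2.minAreaRect(c))+.5)/6-.5+[x0,y0]
P=plane("top",b,.054); print(b,P,P.mean(0),[np.linalg.norm(P[i]-P[i-1]) for i in range(4)])
e=[P[i]-P[i-1] for i in range(4)]; e=max(e,key=np.linalg.norm); print("yaw",np.degrees(np.arctan(e[1]/e[0])))
t=lambda *p:(np.array(p)+.5)/5.4-.5+[265,190]
s=lambda *p:(np.array(p)+.5)/7-.5+[262,205]
A=s([345,98],[380,72],[650,121],[612,160]);print("side",plane("side",A,.056),plane("side",A,.056).mean(0))
print("tri",tri(t([600,197],[677,211],[607,487],[528,468]),A))
c,_=ray("top",[[0,0]]);print("cam",c)
E
python3 go.py .486 .2058 .2532 -14
```

```text
[[360.2654 274.854 ]
 [375.5879 225.3506]
 [391.8476 230.3834]
 [376.5251 279.8867]] [[ 0.4644  0.0042  0.054 ]
 [ 0.6099 -0.0395  0.054 ]
 [ 0.596  -0.0865  0.054 ]
 [ 0.4511 -0.042   0.054 ]] [ 0.5303 -0.041   0.054 ] [np.float64(0.048069576197617155), np.float64(0.15186734088941894), np.float64(0.04899351428990758), np.float64(0.15163346653049725)]
yaw -16.724794790872252
side [[ 0.6054 -0.0403  0.056 ]
 [ 0.5969 -0.0777  0.056 ]
 [ 0.4534 -0.0426  0.056 ]
 [ 0.4627  0.0086  0.056 ]] [ 0.5296 -0.038   0.056 ]
tri [[ 0.6062 -0.0397  0.0564]
 [ 0.5993 -0.0812  0.0548]
 [ 0.4523 -0.043   0.0558]
 [ 0.4627 -0.0019  0.0513]]
cam [0.2662 0.1412 1.47  ]
t 13.05 pos [0.4852 0.2055 0.251 ] yaw -1.20 gap 0.62 F [-0.34  0.11 -0.9 ] tilt -1.000
tx -0.08 ty 0.03 tz -0.22 roll 12.80
```

```bash
python3 go.py .4898 -.031 .251 -14.6
```

```text
t 13.05 pos [0.4852 0.2055 0.251 ] yaw -1.20 gap 0.62 F [-0.34  0.11 -0.9 ] tilt -1.000
tx -0.95 ty -23.64 tz -0.01 roll 13.40
```

```bash
python3 -m creep '[{"tx":0,"ty":-1,"tz":0,"roll":0,"gripper":-1},{"tx":0,"ty":-3.5,"tz":0,"roll":1.5,"gripper":-1},{"tx":-0.2,"ty":-7,"tz":0,"roll":4,"gripper":-1},{"tx":-0.4,"ty":-10.5,"tz":0,"roll":6.5,"gripper":-1},{"tx":-0.6,"ty":-14,"tz":0,"roll":9,"gripper":-1},{"tx":-0.8,"ty":-17.5,"tz":0,"roll":11.5,"gripper":-1},{"tx":-0.95,"ty":-20.5,"tz":0,"roll":13.4,"gripper":-1},{"tx":-0.95,"ty":-22.6,"tz":0,"roll":13.4,"gripper":-1},{"tx":-0.95,"ty":-23.6,"tz":0,"roll":13.4,"gripper":-1},{"tx":-0.95,"ty":-23.6,"tz":0,"roll":13.4,"gripper":-1}]'
python3 -m creep '[{"tx":0,"ty":0,"tz":0.8,"roll":0,"gripper":-1},{"tx":0,"ty":0,"tz":1.8,"roll":0,"gripper":-1},{"tx":0,"ty":0,"tz":2.5,"roll":0,"gripper":-1},{"tx":0,"ty":0,"tz":2.8,"roll":0,"gripper":-1},{"tx":0,"ty":0,"tz":2.8,"roll":0,"gripper":-1},{"tx":0,"ty":0,"tz":2.8,"roll":0,"gripper":-1}]'
python3 - <<'E'
from h import *
S=arm.capture("side")[:,:,::-1];T=arm.capture("top")[:,:,::-1]
cv2.imwrite("pics/topd.png",T)
cv2.imwrite("pics/c7.png",np.hstack([cv2.resize(S[190:260,300:370],None,fx=6,fy=6,interpolation=2),cv2.resize(T[210:280,345:405],None,fx=6,fy=6,interpolation=2)]))
E
python3 go.py .4898 -.031 .223 -14.6
```

```text
time: 14.05
position: [0.4893, -0.0318, 0.2497]
tcp_rot: [-0.403, -3.115, -0.0]
force: [-0.0, 0.6, -1.2]
finger_gap: 0.617
grip_force: 94.2
time: 14.65
position: [0.4897, -0.0304, 0.2222]
tcp_rot: [0.398, 3.116, 0.0]
force: [0.1, 0.4, -0.7]
finger_gap: 0.615
grip_force: 94.2
t 14.75 pos [ 0.4899 -0.0306  0.2226] yaw -14.59 gap 0.62 F [ 0.62  0.39 -0.43] tilt -1.000
tx -0.01 ty -0.04 tz -0.04 roll 0.01
```

View pics/c7.png

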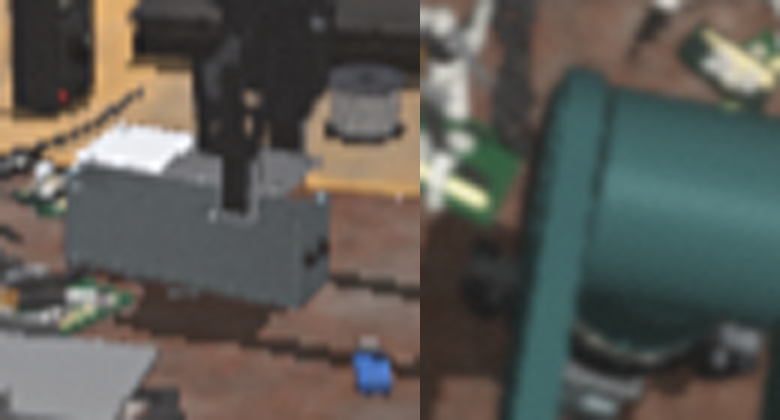

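Run:
```python
from h import *
np.set_printoptions(precision=4,suppress=True)
s=lambda *p:(np.array(p)+.5)/6-.5+[300,190]
A=s([80,163],[118,124],[325,160],[288,196]);P=plane("side",A,.0747);print(P,P.mean(0),[np.linalg.norm(P[i]-P[i-1]) for i in range(4)])
d=np.array([np.cos(np.radians(-14.6)),np.sin(np.radians(-14.6)),0]);n=np.array([-d[1],d[0],0]);c=np.array([.530,-.0415,.0717])
E=np.array([c+a*.065*d+b*.028*n+[0,0,.003] for a,b in((1,1),(1,-1),(-1,-1),(-1,1))])
print("expected px in crop",(proj("side",E)-[300,190]+.5)*6-.5)
```

```text
[[ 0.5908 -0.013   0.0747]
 [ 0.5842 -0.0768  0.0747]
 [ 0.4568 -0.0464  0.0747]
 [ 0.4674  0.0101  0.0747]] [ 0.5248 -0.0316  0.0747] [np.float64(0.12557125141088393), np.float64(0.06414911088027118), np.float64(0.13099897325684914), np.float64(0.057479563812648335)]
expected px in crop [[ 72.1783 150.4086]
 [118.532  118.8872]
 [321.0754 155.8224]
 [278.6342 189.5035]]
```

```bash
cat > prof.py <<'E'
from h import *
np.set_printoptions(precision=1,suppress=True,linewidth=160)
d=np.array([np.cos(np.radians(-14.6)),np.sin(np.radians(-14.6)),0]);n=np.array([-d[1],d[0],0]);c=np.array([.530,-.0415,0])
def prof(im,cam,z,along,a,bs):
    "grey profile along d (or n) at stations a (mm), averaged over bs"
    P=np.array([c+[0,0,z]+(x*d+y*n if along else y*d+x*n)/1000 for y in bs for x in a])
    q=proj(cam,P).astype('float32').reshape(len(bs),len(a),2)
    return cv2.remap(im,q[:,:,0],q[:,:,1],cv2.INTER_LINEAR).astype(float).mean(0)
def show(lbl,im,cam,z,along,a,bs): print(lbl,"\n",np.c_[a,prof(im,cam,z,along,a,bs)].T.round(0).astype(int))
E
python3 - <<'E'
from prof import *
S=arm.capture("side")[:,:,::-1].copy(); cv2.imwrite("pics/sided.png",S)
z=.0747
show("back",S,"side",z,1,np.arange(50,82,2),[-18,-10,-2,6]); show("front",S,"side",z,1,np.arange(-84,-48,2),[-18,-10,0,10])
show("lat back",S,"side",z,0,np.arange(-42,42,3),[30,38,46]); 
S0=cv2.imread("pics/side0.png");T0=cv2.imread("pics/top0.png")
show("case far side",S0,"side",.056,1,np.arange(62,88,2),[-14,-7,0,7,14]); show("case near side",S0,"side",.056,1,np.arange(-88,-62,2),[-14,-7,0,7,14])
show("case far top",T0,"top",.056,1,np.arange(62,88,2),[-14,-7,0,7,14]); show("case near top",T0,"top",.056,1,np.arange(-88,-58,2),[-14,-7,0,7,14])
E
```

```text
back 
 [[ 50  52  54  56  58  60  62  64  66  68  70  72  74  76  78  80]
 [237 236 235 233 225 213 186 155 130 108  95  85  82  83  88  96]
 [233 232 232 231 225 217 199 178 156 136 121 107 100 102 113 126]
 [232 231 230 230 228 224 213 200 183 164 146 128 120 121 135 152]]
front 
 [[-84 -82 -80 -78 -76 -74 -72 -70 -68 -66 -64 -62 -60 -58 -56 -54 -52 -50]
 [110 110 111 111 111 112 112 114 115 115 115 114 114 116 116 116 117 117]
 [148 150 151 152 152 150 144 136 126 118 114 110 110 112 112 113 114 114]
 [181 183 185 187 186 182 172 158 139 123 116 110 110 112 112 113 114 114]]
lat back 
 [[-42 -39 -36 -33 -30 -27 -24 -21 -18 -15 -12  -9  -6  -3   0   3   6   9  12  15  18  21  24  27  30  33  36  39]
 [117 115 118 126 139 161 192 217 232 238 242 243 242 241 241 241 241 241 242 243 244 246 247 241 228 207 176 143]
 [148 146 147 152 161 177 199 217 229 234 237 237 237 236 236 237 237 237 238 239 240 243 243 236 222 201 170 138]
 [176 175 174 177 184 194 210 221 229 233 235 235 235 234 235 235 235 236 236 237 238 241 241 234 220 199 167 135]]
case far side 
 [[ 62  64  66  68  70  72  
[... 236 characters left out ...]
 -76 -74 -72 -70 -68 -66 -64]
 [ 80  81  82  82  85  92 110 131 146 151 135 112  95]
 [ 90  89  88  86  87  92 107 127 141 146 132 111  96]
 [115 109 103  97  92  92 103 119 132 138 128 113 102]]
case far top 
 [[ 62  64  66  68  70  72  74  76  78  80  82  84  86]
 [ 73  65  65  73  93 121 138 133 111  93  86  84  83]
 [ 73  66  66  73  93 121 138 135 118 103  98  97  96]
 [ 69  62  63  69  86 112 130 133 127 123 123 122 121]]
case near top 
 [[-88 -86 -84 -82 -80 -78 -76 -74 -72 -70 -68 -66 -64 -62 -60]
 [ 88  84  76  64  54  55  68  95 127 150 155 154 154 154 153]
 [ 99  95  85  70  58  56  68  94 126 148 153 152 153 153 152]
 [120 115 103  83  64  57  65  88 116 136 141 140 140 140 139]]
```

Run:
```python
from prof import *
S0=cv2.imread("pics/side0.png");T0=cv2.imread("pics/top0.png")
a=np.arange(-34,35,2)
show("case lat side",S0,"side",.048,0,a,[-50,-30,-10,10,30,50]); show("case lat top",T0,"top",.048,0,a,[-50,-30,-10,10,30,50])
for k in("side","top"):
    C,_=ray(k,[[0,0]]); v=(c+[0,0,.06]-C); v/=v[2]; print(k,"shift per mm lower: d %.2f n %.2f"%(-(v@d),-(v@n)))
```

```text
case lat side 
 [[-34 -32 -30 -28 -26 -24 -22 -20 -18 -16 -14 -12 -10  -8  -6  -4  -2   0   2   4   6   8  10  12  14  16  18  20  22  24  26  28  30  32  34]
 [ 84  81  79  81  85  94 102 109 110 106 102  98  95  94  94  93  93  92  93  93  93  96 101 108 111 114 117 118 116 111 105 100  95  93  94]
 [111 105  99  97  97 102 106 111 110 106 100  96  93  91  91  91  91  91  91  90  91  94  98 105 108 111 114 114 112 108 102  97  93  91  91]
 [140 132 123 117 112 111 112 111 109 103  98  92  89  86  86  86  86  86  86  86  87  89  93  99 102 105 106 107 105 101  97  92  89  87  88]]
case lat top 
 [[-34 -32 -30 -28 -26 -24 -22 -20 -18 -16 -14 -12 -10  -8  -6  -4  -2   0   2   4   6   8  10  12  14  16  18  20  22  24  26  28  30  32  34]
 [ 73  72  73  73  80  93 106 103  92  85  96 111 123 127 125 123 118 114 112 112 114 116 118 118 122 129 135 128 107  79  63  62  66  69  69]
 [ 86  85  85  86  91 101 111 105  94  88 102 122 137 142 141 139 134 130 127 127 128 130 131 131 134 138 140 130 108  82  70  72  78  82  82]
 [114 113 112 112 112 115 116 104  89  80  87  98 107 109 107 104  99  95  94  95  98 102 103 104 106 114 122 117 101  84  82  93 105 110 111]]
side shift per mm lower: d 1.11 n -2.19
top shift per mm lower: d 0.21 n -0.08
```

```bash
python3 -m creep '[{"tx":-0.3,"ty":-0.1,"tz":0,"roll":0,"gripper":-1},{"tx":-0.3,"ty":-0.1,"tz":0.4,"roll":0,"gripper":-1},{"tx":-0.3,"ty":-0.1,"tz":0.8,"roll":0,"gripper":-1},{"tx":-0.3,"ty":-0.1,"tz":1.0,"roll":0,"gripper":-1},{"tx":-0.3,"ty":-0.1,"tz":1.2,"roll":0,"gripper":-1},{"tx":-0.3,"ty":-0.1,"tz":1.2,"roll":0,"gripper":-1},{"tx":-0.3,"ty":-0.1,"tz":1.2,"roll":0,"gripper":-1}]'|sed -n 2p\;4p
python3 - <<'E'
from prof import *
S=arm.capture("side")[:,:,::-1].copy(); cv2.imwrite("pics/sidee.png",S)
print(arm.get_state()['position'])
z=.0627
show("back",S,"side",z,1,np.arange(50,82,2),[-18,-10,-2,6]); show("front",S,"side",z,1,np.arange(-84,-48,2),[-18,-10,0,10])
show("lat back",S,"side",z,0,np.arange(-42,42,3),[30,38,46])
E
```

```text
position: [0.4922, -0.0324, 0.2101]
force: [-0.3, -0.0, -0.7]
[ 0.5 -0.   0.2]
back 
 [[ 50  52  54  56  58  60  62  64  66  68  70  72  74  76  78  80]
 [238 237 236 236 234 230 217 198 174 152 136 124 119 116 116 115]
 [234 233 232 232 230 226 216 200 183 168 162 160 160 160 159 157]
 [232 231 230 230 229 226 217 204 192 184 186 191 195 198 196 194]]
front 
 [[-84 -82 -80 -78 -76 -74 -72 -70 -68 -66 -64 -62 -60 -58 -56 -54 -52 -50]
 [ 85  95 107 118 113 102  93  90  99 108 113 116 116 115 114 114 116 116]
 [104 112 124 135 132 123 114 111 113 113 114 114 114 113 112 112 114 114]
 [127 131 140 149 149 144 139 135 130 122 118 116 115 113 112 111 113 114]]
lat back 
 [[-42 -39 -36 -33 -30 -27 -24 -21 -18 -15 -12  -9  -6  -3   0   3   6   9  12  15  18  21  24  27  30  33  36  39]
 [114 112 113 117 132 157 185 212 228 237 241 243 242 242 241 241 241 241 242 243 244 245 245 241 230 206 176 140]
 [138 136 136 139 150 169 190 211 224 232 236 238 237 237 236 236 236 237 238 239 240 242 241 236 224 200 170 136]
 [163 161 161 162 169 182 199 214 225 231 235 236 236 235 235 234 235 236 236 237 238 240 240 234 222 198 168 134]]
```

```bash
python3 -m creep '[{"tx":-0.2,"ty":0,"tz":0,"roll":0,"gripper":-1},{"tx":-0.2,"ty":0,"tz":0.1,"roll":0,"gripper":-1},{"tx":-0.2,"ty":0,"tz":0.2,"roll":0,"gripper":-1},{"tx":-0.2,"ty":0,"tz":0.3,"roll":0,"gripper":-1},{"tx":-0.2,"ty":0,"tz":0.4,"roll":0,"gripper":-1}]'|sed -n 2p\;4p
python3 -m creep '[{"tx":0,"ty":0,"tz":0.05,"roll":0,"gripper":-1},{"tx":0,"ty":0,"tz":0.1,"roll":0,"gripper":-1},{"tx":0,"ty":0,"tz":0.15,"roll":0,"gripper":-1},{"tx":0,"ty":0,"tz":0.2,"roll":0,"gripper":-1}]'|sed -n 2p\;4p
```

```text
position: [0.4942, -0.0329, 0.206]
force: [-0.1, 0.0, -1.7]
position: [0.4942, -0.0329, 0.2041]
force: [0.1, 0.6, -1.1]
```

```bash
python3 -m creep '[{"tx":0,"ty":0,"tz":0.03,"roll":0,"gripper":-1},{"tx":0,"ty":0,"tz":0.06,"roll":0,"gripper":-1},{"tx":0,"ty":0,"tz":0.09,"roll":0,"gripper":-1}]'|sed -n 2p\;4p
```

```text
position: [0.4942, -0.0329, 0.2033]
force: [-0.3, 0.2, -0.9]
```

```bash
python3 -m creep '[{"tx":0,"ty":0,"tz":0.03,"roll":0,"gripper":-1},{"tx":0,"ty":0,"tz":0.06,"roll":0,"gripper":-1}]'|sed -n 2p\;4p
```

```text
position: [0.4942, -0.0329, 0.2026]
force: [0.3, 0.6, -0.7]
```

```bash
python3 -m creep '[{"tx":0,"ty":0,"tz":0.03,"roll":0,"gripper":-1},{"tx":0,"ty":0,"tz":0.06,"roll":0,"gripper":-1}]'|sed -n 2p\;4p
```

```text
position: [0.4942, -0.0329, 0.2021]
force: [-0.2, -0.4, -0.3]
```

```bash
python3 -m creep '[{"tx":0,"ty":0,"tz":0.03,"roll":0,"gripper":-1},{"tx":0,"ty":0,"tz":0.06,"roll":0,"gripper":-1}]'|sed -n 2p\;4p
```

```text
position: [0.4942, -0.0329, 0.2015]
force: [1.0, 0.3, -1.3]
```

```bash
python3 -m creep '[{"tx":0,"ty":0,"tz":0.03,"roll":0,"gripper":-1},{"tx":0,"ty":0,"tz":0.06,"roll":0,"gripper":-1}]'|sed -n 2p\;4p
```

```text
position: [0.4942, -0.0329, 0.2009]
force: [0.1, -0.0, -0.8]
```

```bash
python3 -m creep '[{"tx":0,"ty":0,"tz":0.03,"roll":0,"gripper":-1},{"tx":0,"ty":0,"tz":0.05,"roll":0,"gripper":-1}]'|sed -n 2p\;4p
```

```text
position: [0.4942, -0.0329, 0.2004]
force: [0.5, -1.0, -0.8]
```

```bash
python3 -m creep '[{"tx":0,"ty":0,"tz":0.03,"roll":0,"gripper":-1},{"tx":0,"ty":0,"tz":0.06,"roll":0,"gripper":-1}]'|sed -n 2p\;4p
```

```text
position: [0.4942, -0.0329, 0.2002]
force: [-2.4, 0.1, 4.1]
```

```bash
python3 -m creep '[{"tx":0,"ty":0,"tz":0.03,"roll":0,"gripper":-1},{"tx":0,"ty":0,"tz":0.05,"roll":0,"gripper":-1}]'|sed -n 2p\;4p
```

```text
position: [0.4942, -0.0329, 0.2002]
force: [-3.1, -0.2, 6.1]
```

```bash
python3 -m creep '[{"tx":0,"ty":0,"tz":0.02,"roll":0,"gripper":-1},{"tx":0,"ty":0,"tz":0.04,"roll":0,"gripper":-1}]'|sed -n 2p\;4p
```

```text
position: [0.4943, -0.0329, 0.2002]
force: [-4.7, 0.8, 9.1]
```

```bash
python3 -m creep '[{"tx":0,"ty":0,"tz":-0.08,"roll":0,"gripper":-1},{"tx":0,"ty":0,"tz":-0.08,"roll":0,"gripper":-1}]' 20|sed -n 2p\;4p
python3 -m creep '[{"tx":0,"ty":0,"tz":0,"roll":0,"gripper":0.3},{"tx":0,"ty":0,"tz":0,"roll":0,"gripper":0.5},{"tx":0,"ty":0,"tz":0,"roll":0,"gripper":0.7},{"tx":0,"ty":0,"tz":0,"roll":0,"gripper":0.9},{"tx":0,"ty":0,"tz":0,"roll":0,"gripper":0.9},{"tx":0,"ty":0,"tz":0,"roll":0,"gripper":0.9},{"tx":0,"ty":0,"tz":0,"roll":0,"gripper":0.9}]'
python3 -m creep '[{"tx":0,"ty":0,"tz":-0.5,"roll":0,"gripper":0.9},{"tx":0,"ty":0,"tz":-2,"roll":0,"gripper":0.9},{"tx":0,"ty":0,"tz":-4,"roll":0,"gripper":0.9},{"tx":0,"ty":0,"tz":-8,"roll":0,"gripper":0.9},{"tx":4,"ty":0,"tz":-12,"roll":0,"gripper":0.9},{"tx":9,"ty":0,"tz":-15,"roll":0,"gripper":0.9},{"tx":14,"ty":0,"tz":-15,"roll":0,"gripper":0.9},{"tx":18,"ty":0,"tz":-15,"roll":0,"gripper":0.9},{"tx":20,"ty":0,"tz":-15,"roll":0,"gripper":0.9},{"tx":20,"ty":0,"tz":-15,"roll":0,"gripper":0.9}]'|sed -n 2p\;4p
python3 - <<'E'
from prof import *
S=arm.capture("side")[:,:,::-1].copy();T=arm.capture("top")[:,:,::-1].copy()
cv2.imwrite("pics/c8.png",np.hstack([cv2.resize(S[190:260,300:365],None,fx=6,fy=6,interpolation=2),cv2.resize(T[215:285,345:405],None,fx=6,fy=6,interpolation=2)]))
E
```

```text
position: [0.4943, -0.0329, 0.2002]
force: [-2.8, 1.0, 4.7]
time: 19.25
position: [0.4942, -0.0329, 0.1996]
tcp_rot: [0.399, 3.116, 0.0]
force: [-0.2, 0.7, 0.1]
finger_gap: 0.95
grip_force: 0.0
position: [0.2984, 0.0182, 0.3504]
force: [0.6, 0.2, -0.8]
```

View pics/c8.png

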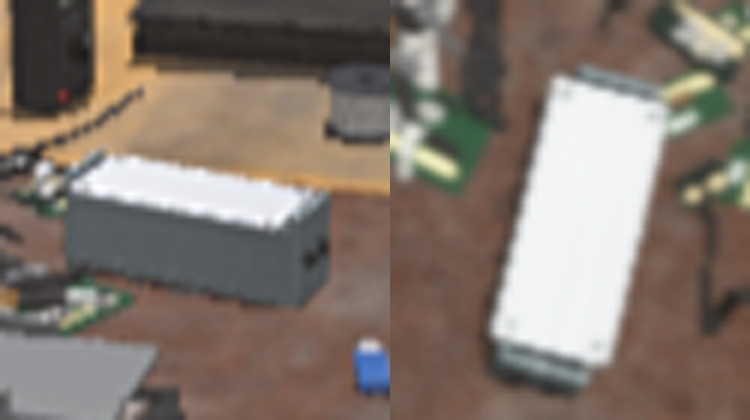

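The picture shows the plate lying flat on the case, between the lips. I check the centring in numbers.

Run:
```python
from m import *
from prof import d,n,c
np.set_printoptions(precision=4,suppress=True)
T=arm.capture("top");S=arm.capture("side")
Q=[]
for nm,im,roi in(("top",T,(360,222,392,278)),("side",S,(308,212,358,230))):
    im=im.copy(); q,P=order(quad(im,roi,180),nm,.051); Q.append(q); r=P-c
    L=(P[2]+P[3]-P[0]-P[1])/2
    print(nm,"d,n mm of corners",np.c_[r@d,r@n]*1000,"mean",(r.mean(0)@d)*1000,(r.mean(0)@n)*1000,"yaw",np.degrees(np.arctan2(L[1],L[0])),"len",np.linalg.norm(L))
print(tri(*Q))
```

```text
top d,n mm of corners [[-61.3186  27.5381]
 [-60.9736 -28.7037]
 [ 70.9674 -30.2643]
 [ 69.1184  30.2226]] mean 4.44838036325731 -0.30184651137858126 yaw -14.354552970221324 len 0.13119022028674332
side d,n mm of corners [[-66.7596  28.7466]
 [-58.3367 -34.1331]
 [ 70.4015 -31.7746]
 [ 69.1583  31.4089]] mean 3.61587080172102 -1.4380422916568905 yaw -13.513180043838865 len 0.13235184528164948
[[ 0.4755  0.0003  0.0499]
 [ 0.4636 -0.0535  0.0536]
 [ 0.5904 -0.0886  0.0516]
 [ 0.6049 -0.0297  0.0505]]
```

```bash
python3 -c "
from bench import arm
print(arm.get_state()['time'],arm.hand_in())"
```

```text
the job is handed in; nothing more can be done
20.45 None
```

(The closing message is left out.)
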